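Find the jar with the steel test piece and clamp it on the shaker

ROBOT

A 7-joint arm with a two-finger parallel gripper is mounted at the origin on the work surface. World frame = base frame: x ahead of the robot, y to its left, z up, the work surface at z = 0. Lengths are in m, angles in degrees, forces in N, time in s.
With the tool pointing down it reaches from about 0.4 to 0.85 m from the base axis. Payload 4.5 kg.
Tool frame: the origin (TCP) lies on the centre line of the jaws, within the pads' length; the fingertips stand 22 mm ahead of it and the grasp point (between the pads) lies 3 mm ahead of it (ctrl.tip_extent is the distance from the TCP to the fingertips, in m); x points along the fingers, z is the direction in which the jaws open and shut, and the axes are right-handed (so a half turn about x gives the same grasp; the last joint's range is limited). The gripper opens to 88 mm and grips with 3 to 60 N. Pads are 18 mm wide; open, the fingers measure 123 mm over their backs; the gripper's body (75 mm by 187 mm) begins 45 mm behind the grasp point.
Start: joints at [-72.72, 39.483, -11.15, 89.685, 9.013, 51.709, -12.324], TCP at [0.165, 0.603, 0.236] pointing down, gripper open.
Joint ranges: [-172.22, 172.22], [-26.19, 119.32], [-84.43, 86.54], [7.71, 146.69], [-57.33, 237.33], [2.42, 119.75], [-152.13, 152.13]. Speed limits (degrees/s): [147.25, 147.25, 180, 180, 180, 180, 180].

INTERFACE

Orientations are given as [roll, pitch, yaw] about the fixed x, y, z axes, in that order (R = Rz(yaw) Ry(pitch) Rx(roll)).
In Python, from bench import ctrl gives the robot as it stands. The module is installed in compiled form; this text tells all that it offers.
- The arm moves only by the tool jog_arm, never from a script. Its argument "commands" is a list that holds one entry, the list of rows, each a list of 6 numbers: the shift along the world's x, y, z in mm, then the turn, a rotation vector about the world's x, y, z in rad. A call has 1 to 20 rows; each row shifts and turns the pose as measured when the row begins; what a row does not reach is not made up. A row lasts 1/10 s, in which the tool goes at most 50 mm and 8.59 degrees, less where a joint would pass 70% of its speed; a pose out of reach is approached as far as the arm can. A call with a gripper value outside its range is refused whole. "jaw" is the opening in per cent of the stroke, from 0 (shut) to 100 (fully open), set as the call begins (left out, the last holds). The fingers move at their own pace and stop on an object; "grip_force" is the grip in N (left out, the last holds). Time passes only in rows, so rows that do not move let the fingers close. It gives the time, the measured TCP pose, the force and the opening at its end, in the units of the state.
- ctrl.state(): the state, without advancing time (a new reading comes with each control period).
- ctrl.grab_frame(name): name is "side" or "top" or "wrist"; returns (picture, depth): 384x512x3 uint8, red, green, blue; 384x512 float32, m along the optical axis (not along the pixel's ray), 0 where there is no reading.
- ctrl.camera_params(name): a dict with "fx", "fy", "cx", "cy" (pixels), "distortion" ([k1, k2, p1, p2, k3] as OpenCV has them; the pictures are not rectified), "pose" (4x4, takes a point from camera to world coordinates). Camera axes: x right, y down, z forward; pixel columns grow to the right and rows downward; lengths in m; the calibration is good to about 2 mm. A picture is of the moment at which its call begins: read the wrist's pose just before it. camera_params takes no time and is no camera call; for the wrist camera it gives the pose at the moment of the call.
- ctrl.hand_in(): hands the job in, once; it reports no verdict.
The state is a dict: "time_s": time; "q": joint angles; "joint_vel": joint speeds; "joint_torque": joint torques, N m; "tool_pos": TCP position; "orientation": TCP orientation; "wrist_force": force on the tool from outside, world axes, zero at the start; "ft_torque": the same for the moment, N m; "width": opening from 0.0 (shut) to 1.0 (fully open).
Only numpy, scipy, OpenCV 4.12 (cv2) and the standard library are available. Lean on these libraries where they do the work, as an engineer would, in place of code of your own. Each camera call takes 0.05 s, during which the arm holds its last target. There are 200 camera calls.

TASK

Two look-alike closed jars stand on the mat; one holds a steel test piece, the other a light nylon one. Lift each well clear of the mat in turn, setting it back upright on the mat if you do not keep it, to feel which is heavier, then stand the heavier jar on the shaker's platform between the two bars and slide the near bar up by its handle until its rubber sleeve pinches the jar firmly against the far bar, without squashing the sleeve flat. Leave the lighter jar standing on the mat, the bar holding by itself, and everything else where it is.

Things in the scene. Friction and masses are not known exactly. Their poses are not given: they have to be found in the camera images.
- jar_a: One of two look-alike closed white jars upright on the mat: body 62 mm across, 96 mm high; ribbed grey screw cap 52 mm across, the top 22 mm (does not turn): grip it there from above. One holds a loose steel piece, the other nylon: the heavier weighs at least twice the lighter; which is which varies, unseen. Origin: centre of its underside, z up.
- jar_a_mid (a point): Point on the axis of jar_a, half-way up (48 mm above its underside; the cap's middle is 37 mm higher).
- jar_b: One of two look-alike closed white jars upright on the mat: body 62 mm across, 96 mm high; ribbed grey screw cap 52 mm across, the top 22 mm (does not turn): grip it there from above. One holds a loose steel piece, the other nylon: the heavier weighs at least twice the lighter; which is which varies, unseen. Origin: centre of its underside, z up.
- jar_b_mid (a point): Point on the axis of jar_b, half-way up (48 mm above its underside; the cap's middle is 37 mm higher).
- mat: Flat black rubber bench mat, 200 mm (its x) by 280 mm (its y), 3 mm thick, fixed; origin at the centre of its underside, on the bench.
- shaker: Benchtop orbital shaker, off and fixed: white housing 260 x 260 mm under a platform with a clamping frame: side rails along x at y = +-115 mm, two cross bars along y, their axes 42 mm above the platform. Origin: centre of its underside; x points from the control panel (robot's side) to the far side, z up.
- platform (a point): Centre of the top of the shaker's aluminium platform (250 x 250 mm, 100 mm above the bench), axes as the shaker's; a jar stood here is clear of both bars at the start. The far bar is a fixed stop, rubber, 18 mm thick, its axis set somewhere 65 to 85 mm ahead (+x) of this point: the setting is not measured.
- clamp: Sliding near bar of the clamping frame, along y of the shaker; origin on its axis, at its middle, axes as the shaker's. It moves only along shaker x: its axis starts 65 to 85 mm behind (-x of) the platform's centre and can slide 110 mm from -85 mm. It takes about 7 N to slide, stays where it is left, and pushes a jar ahead of it (up to 4 N more) until the jar meets the far bar.
- handle (a point): Middle of the sliding bar's handle, where it can be gripped from above or pushed to shaker +x: a black upright plate 36 mm wide (shaker y), 10 mm thick (x), 30 mm behind the bar's axis. This point is 75 mm above the platform; the plate reaches from 35 to 85 mm above it. The bar bears on the jar with a black rubber sleeve, 18 mm thick, 140 mm long, that gives about 1 mm per 5 N and is squashed flat at 3 mm (15 N).
- flask_ring: Bystander, to be left where it is: low blue rubber flask-support ring, 90 mm across, 32 mm high; origin at the centre of its underside
- amber_bottle: Bystander, to be left where it is: amber glass bottle, 66 mm across, 145 mm high; origin at the centre of its underside
- timer: Bystander, to be left where it is: small flat lab timer, 50 x 64 x 18 mm; origin at the centre of its underside
- stopper: Bystander, to be left where it is: cork stopper standing on the near edge of the mat, 28 mm across, 26 mm high; origin at the centre of its underside
- pen: Bystander, to be left where it is: marker pen lying along y of the mat near its far edge, 120 mm long, 11 mm thick; origin under its middle
- beaker: Bystander, to be left where it is: glass beaker, 68 mm across, 90 mm high, behind the shaker; origin at the centre of its underside
- basin: Bystander, to be left where it is: small white porcelain evaporating basin, 80 mm across, 30 mm high, behind the shaker; origin at the centre of its underside
There are look-alikes about, which are no part of the job. Leave any red look-alike of the jar_b alone.

How it is judged (in metres and radians):
On the way, in this order (a step that is already met when the one before it is completed fails the run):
1. the lighter jar has been lifted at least 20 mm clear of the mat while the heavier stands on the mat (((z of jar_a_mid in the frame of mat above 0.071 m and contact force between jar_b and mat above 3 N) or (z of jar_b_mid in the frame of mat above 0.071 m and contact force between jar_a and mat above 3 N))), for 0.2 s.
2. after that the heavier jar is lifted at least 20 mm clear while the lighter stands on the mat (a jar felt first may be lifted again) (((z of jar_a_mid in the frame of mat above 0.071 m and contact force between jar_b and mat between 0.8 and 3 N) or (z of jar_b_mid in the frame of mat above 0.071 m and contact force between jar_a and mat between 0.8 and 3 N))), for 0.2 s.
At the end, for the whole second after the job is handed in: The heavier jar stands upright (0.06 rad) and still on the platform between the bars, within 50 mm of the middle along them, the sliding bar's sleeve pressing on it with more than 4 N (pinched over 0.8 mm, jar against the far bar); the lighter stands upright and still on the mat (((((linear speed of jar_a below 0.01 m/s and angle between jar_a's own z axis and vertical below 0.06 rad) and z of jar_a_mid in the frame of shaker between 0.146 and 0.151 m and y of jar_a_mid in the frame of shaker between -0.05 and 0.05 m and contact force between jar_a and clamp above 4 N) and contact force between jar_b and mat between 0.8 and 3 N and (linear speed of jar_b below 0.01 m/s and angle between jar_b's own z axis and vertical below 0.06 rad)) or (((linear speed of jar_b below 0.01 m/s and angle between jar_b's own z axis and vertical below 0.06 rad) and z of jar_b_mid in the frame of shaker between 0.146 and 0.151 m and y of jar_b_mid in the frame of shaker between -0.05 and 0.05 m and contact force between jar_b and clamp above 4 N) and contact force between jar_a and mat between 0.8 and 3 N and (linear speed of jar_a below 0.01 m/s and angle between jar_a's own z axis and vertical below 0.06 rad))) and linear speed of clamp below 0.003 m/s); the robot touches nothing.
It fails at once if the sleeve was squashed flat: more than 15 N on a jar (contact force between any of jar_a, jar_b and clamp above 15 N).
It fails at once if a jar was tipped by more than 0.45 rad (angle between any of jar_a, jar_b's own z axis and vertical above 0.45 rad).
It fails at once if a bystander was moved by more than 30 mm (distance of any of flask_ring, amber_bottle, timer, stopper, pen, beaker, basin from where it was at the start of the episode above 0.03 m).
It also fails if it takes over 72 s, if anything falls off the work surface, if the arm or the gripper's body presses on something with over 40 N, if the wrist force passes 120 N, or if a joint passes its speed limit or range.

## Working session

There is one attempt and no reset: what is moved stays moved. The work goes in short steps, Python scripts to look and compute and a tool call to move; the robot and the scene stay as the last step left them, time stands still between calls to the robot, and variables do not carry over. Pictures are saved under pics/ and viewed, about 8 in all and at most 12, crops included, and the job is handed in when it is done.

Besides the shell and the picture viewer there is one more tool, called after "Call:" as name(argument=value, ...), one argument or row to a line, values as JSON. jog_arm: Moves the arm, as the interface text tells. Its arguments: {"type":"object","properties":{"commands":{"type":"array","items":{"type":"array","items":{"type":"array","items":{"type":"number"}}}},"jaw":{"type":"number"},"grip_force":{"type":"number"}},"required":["commands"]}

```bash
mkdir -p pics
cat > h.py <<'E'
import numpy as np, cv2
from bench import ctrl
def grab(name):
    p=ctrl.camera_params(name); im,d=ctrl.grab_frame(name); return im,d,p
def rays(p,uv):
    K=np.array([[p['fx'],0,p['cx']],[0,p['fy'],p['cy']],[0,0,1.]])
    n=cv2.undistortPoints(np.array(uv,float).reshape(-1,1,2),K,np.array(p['distortion'],float)).reshape(-1,2)
    T=np.array(p['pose']); d=np.c_[n,np.ones(len(n))]
    return T[:3,3],d@T[:3,:3].T
def onplane(p,uv,z):
    o,r=rays(p,uv); return o+r*((z-o[2])/r[:,2])[:,None]
def cloud(p,d):
    h,w=d.shape; u,v=np.meshgrid(np.arange(w),np.arange(h))
    o,r=rays(p,np.stack([u,v],-1)); return (o+r*d.reshape(-1,1)).reshape(h,w,3)
def save(n,im): cv2.imwrite('pics/'+n,cv2.cvtColor(im,cv2.COLOR_RGB2BGR))
E
python3 - <<'E'
from h import *
s=ctrl.state(); print({k:np.round(v,3) for k,v in s.items()},ctrl.tip_extent)
for n in('top','side'):
    im,d,p=grab(n); save(n+'0.png',im); np.savez(n+'0.npz',im=im,d=d); print(n,np.round(p['pose'],3).tolist(),p['fx'])
E
```

```text
{'time_s': np.float64(0.0), 'q': array([-72.721,  39.532, -11.142,  89.746,   9.014,  51.71 , -12.324]), 'joint_vel': array([-0.002, -0.027, -0.042, -0.017,  0.093,  0.02 , -0.042]), 'joint_torque': array([-1.0000e-03, -5.2755e+01, -1.2670e+00, -1.5343e+01, -5.3000e-02,
        6.0000e-03,  0.0000e+00]), 'tool_pos': array([0.165, 0.602, 0.236]), 'orientation': array([-173.924,   89.894,  -99.263]), 'wrist_force': array([ 0.49 , -0.498,  0.501]), 'ft_torque': array([ 0.024, -0.016,  0.048]), 'width': np.float64(1.0)} 0.022
top [[0.022, -0.987, 0.161, 0.41], [-1.0, -0.024, -0.007, -0.065], [0.01, -0.161, -0.987, 1.207], [0.0, 0.0, 0.0, 1.0]] 375.1116585401087
side [[0.668, -0.517, 0.536, 0.141], [-0.744, -0.455, 0.489, -0.5], [-0.009, -0.725, -0.688, 0.73], [0.0, 0.0, 0.0, 1.0]] 367.5595201125988
```

View pics/top0.png

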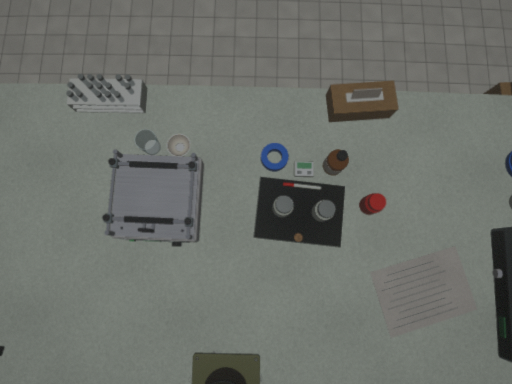

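View pics/side0.png

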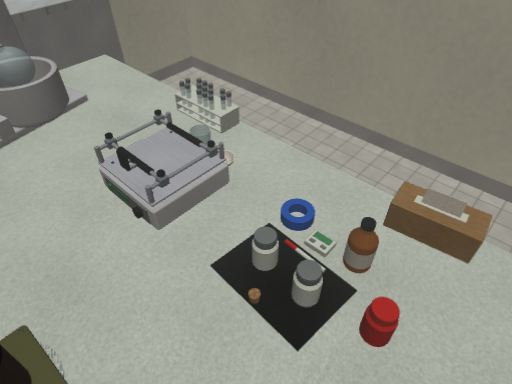

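Top view: jars at about (284,205) and (324,210) on the mat, shaker centred near (154,198) with its dark handle near (146,230), red look-alike at (375,203). Now I'll measure these with depth.

Run:
```python
from h import *
for n in('top','side'):
    z=np.load(n+'0.npz'); im,d=z['im'],z['d']; p=ctrl.camera_params(n); C=cloud(p,d)
    hsv=cv2.cvtColor(im,cv2.COLOR_RGB2HSV)
    ok=d>0
    B=lambda x0,x1,y0,y1,z0,z1:ok&(C[...,0]>x0)&(C[...,0]<x1)&(C[...,1]>y0)&(C[...,1]<y1)&(C[...,2]>z0)&(C[...,2]<z1)
    # jar cap tops
    m=B(.4,.7,-.36,.0,.085,.115); k,l,st,c=cv2.connectedComponentsWithStats(m.astype('uint8'))
    for i in range(1,k):
        if st[i,4]>60:
            P=C[l==i]; (cx,cy),r=cv2.minEnclosingCircle(P[:,:2].astype('float32')); 
            print(n,'cap',np.round(P.mean(0),4),'zmax',P[:,2].max().round(4),'enc',round(cx,4),round(cy,4),round(r,4),st[i,4],im[l==i].mean(0).round())
    # mat: black at z~3mm
    m=B(.35,.75,-.4,.05,-.01,.012)&(im.max(2)<45)
    k,l,st,c=cv2.connectedComponentsWithStats(m.astype('uint8')); i=1+st[1:,4].argmax(); print('mat',cv2.minAreaRect(C[l==i][:,:2].astype('float32')))
    # platform
    m=B(.3,.8,.1,.5,.09,.108); print('plat',cv2.minAreaRect(C[m][:,:2].astype('float32')),np.median(C[m][:,2]))
    m=B(.3,.8,.1,.5,.122,.2)&(im.max(2)<60)
    k,l,st,c=cv2.connectedComponentsWithStats(m.astype('uint8'))
    for i in range(1,k):
        if st[i,4]>15:
            P=C[l==i]; print('dark',st[i].tolist(),P.mean(0).round(4),P.min(0).round(3),P.max(0).round(3),cv2.minAreaRect(P[:,:2].astype('float32')))
a=cv2.resize(np.load('top0.npz')['im'][140:255,95:215],None,fx=5,fy=5,interpolation=cv2.INTER_CUBIC); save('c1.png',a)
```

```text
top cap [ 0.6819 -0.3265  0.1003] zmax 0.1148 enc 0.6894 -0.3291 0.0297 159 [74. 53. 37.]
top cap [ 0.5546 -0.1651  0.0984] zmax 0.1036 enc 0.5558 -0.1655 0.0268 241 [91. 95. 94.]
top cap [ 0.5441 -0.2917  0.0984] zmax 0.1043 enc 0.5447 -0.2926 0.0264 246 [86. 90. 88.]
mat ((0.5463283061981201, -0.2261299043893814), (0.27366170287132263, 0.19354650378227234), 85.0436019897461)
plat ((0.612999439239502, 0.22414134442806244), (0.24983865022659302, 0.33582183718681335), 89.64373016357422) 0.09921354421881068
dark [109, 159, 7, 6, 32] [0.6572 0.3323 0.1683] [0.649 0.326 0.15 ] [0.665 0.341 0.173] ((0.6565727591514587, 0.3328768312931061), (0.01466937642544508, 0.014224991202354431), 16.344005584716797)
dark [129, 162, 48, 7, 246] [0.6548 0.2195 0.1486] [0.647 0.151 0.142] [0.663 0.29  0.154] ((0.6554527282714844, 0.22067955136299133), (0.13895553350448608, 0.015443135984241962), 89.13976287841797)
dark [188, 162, 5, 6, 23] [0.6526 0.1064 0.1699] [0.645 0.102 0.167] [0.66  0.114 0.173] ((0.6521260142326355, 0.10729749500751495), (0.014778537675738335, 0.012102421373128891), 10.04691600799
[... 1803 characters left out ...]
.4955335259437561, 0.3371618390083313), (0.017044145613908768, 0.015470289625227451), 79.36725616455078)
dark [208, 141, 6, 6, 26] [0.65   0.1065 0.1669] [0.644 0.1   0.146] [0.659 0.123 0.171] ((0.6507928371429443, 0.11164356023073196), (0.014843041077256203, 0.021887686103582382), 7.729691505432129)
dark [117, 147, 37, 28, 366] [0.4792 0.2164 0.1554] [0.458 0.155 0.137] [0.501 0.296 0.186] ((0.4794183373451233, 0.2257317304611206), (0.14070674777030945, 0.04264964163303375), 89.28489685058594)
dark [157, 170, 8, 7, 47] [0.4901 0.1072 0.1665] [0.482 0.101 0.153] [0.499 0.117 0.171] ((0.49099838733673096, 0.10867761820554733), (0.014934103935956955, 0.014028373174369335), 28.279878616333008)
```

View pics/c1.png

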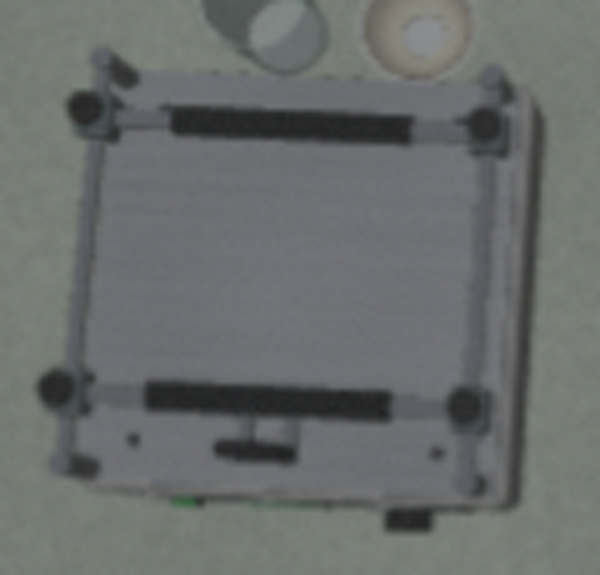

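The shaker's yaw is about -1.2°. The far bar is at x≈0.655, the near bar at 0.495 and the handle at (0.465, 0.2205). Jars are at (0.5555, -0.1655) and (0.5445, -0.292). The two views agree to about 1 mm, and the heights match the given sizes. Moving above the first jar.

Call:
jog_arm(
  commands=[
    [[19.5,-38.4,2,0,0,0.013],[19.5,-38.4,2,0,0,0.013],[19.5,-38.4,2,0,0,0.013],[19.5,-38.4,2,0,0,0.013],[19.5,-38.4,0,0,0,0.013],[19.5,-38.4,0,0,0,0.013],[19.5,-38.4,0,0,0,0.013],[19.5,-38.4,0,0,0,0.013],[19.5,-38.4,0,0,0,0.013],[19.5,-38.4,0,0,0,0.013],[19.5,-38.4,0,0,0,0.013],[19.5,-38.4,0,0,0,0.013],[19.5,-38.4,0,0,0,0.013],[19.5,-38.4,0,0,0,0.013],[19.5,-38.4,0,0,0,0.013],[19.5,-38.4,0,0,0,0.013],[19.5,-38.4,0,0,0,0.013],[19.5,-38.4,0,0,0,0.013],[19.5,-38.4,0,0,0,0.013],[0,0,0,0,0,0]],
  ],
  jaw=100,
  grip_force=30,
)

```text
time_s: 2.1
tool_pos: [0.5388, -0.162, 0.2389]
orientation: [125.3, 89.5, -145.1]
wrist_force: [-0.7, -0.9, -0.3]
width: 1.001
```

Call:
jog_arm(
  commands=[
    [[8.5,-2,-20,0,0,0.004],[8.5,-1.5,-20,0,0,0.003],[0,0,-20,0,0,0],[0,0,-20,0,0,0],[0,0,-15,0,0,0],[0,0,-10,0,0,0],[0,0,0,0,0,0]],
  ],
)

```text
time_s: 2.8
tool_pos: [0.5544, -0.1642, 0.1284]
orientation: [104.5, 89.4, -165.7]
wrist_force: [0.7, 0.5, 0.1]
width: 0.999
```

Run:
```python
from h import *
im,d,p=grab('wrist'); save('w1.png',im)
C=cloud(p,d); m=(d>0)&(C[...,2]>.092)&(C[...,2]<.106)&(np.hypot(C[...,0]-.555,C[...,1]+.166)<.045)
P=C[m]; print(m.sum(),P.mean(0) if m.any() else 0, cv2.minEnclosingCircle(P[:,:2].astype('float32')) if m.any() else 0); print(ctrl.state()['tool_pos'])
```

```text
3856 [ 0.55375878 -0.16554768  0.0992656 ] ((0.5558891892433167, -0.1654510498046875), 0.026671918109059334)
[ 0.55483821 -0.16422888  0.12913837]
```

View pics/w1.png

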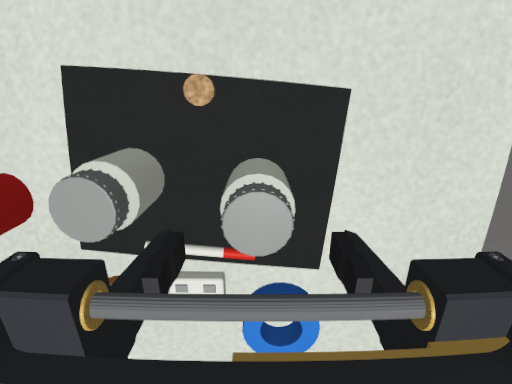

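Wrist view: the cap at (258,217) is centred between the fingers, which are clear. Descend, grip and lift.

Call:
jog_arm(
  commands=[
    [[1,-1,-10,0,0,0],[0,0,-9,0,0,0],[0,0,-7,0,0,0],[0,0,0,0,0,0]],
  ],
)

```text
time_s: 3.25
tool_pos: [0.5574, -0.1653, 0.103]
orientation: [124.0, 89.7, -146.2]
wrist_force: [-0.6, 1.0, 0.2]
width: 0.998
```

Call:
jog_arm(
  commands=[
    [[0,0,0,0,0,0],[0,0,0,0,0,0],[0,0,0,0,0,0],[0,0,0,0,0,0],[0,0,0,0,0,0],[0,0,0,0,0,0]],
  ],
  jaw=0,
  grip_force=30,
)

```text
time_s: 3.85
tool_pos: [0.5581, -0.1655, 0.104]
orientation: [140.4, 89.7, -129.8]
wrist_force: [0.9, -0.2, -1.4]
width: 0.477
```

Call:
jog_arm(
  commands=[
    [[0,0,8,0,0,0],[0,0,12,0,0,0],[0,0,12,0,0,0],[0,0,10,0,0,0],[0,0,0,0,0,0],[0,0,0,0,0,0],[0,0,0,0,0,0],[0,0,0,0,0,0],[0,0,0,0,0,0]],
  ],
)

```text
time_s: 4.75
tool_pos: [0.5582, -0.1657, 0.1508]
orientation: [159.0, 89.7, -111.2]
wrist_force: [-0.5, 0.5, 0.3]
width: 0.004
```

Run:
```python
from h import *
f=[]
for i in range(4):
    ctrl.grab_frame('top'); f.append(ctrl.state()['wrist_force'])
print(np.round(f,2),ctrl.state()['tool_pos'],ctrl.state()['joint_torque'])
```

```text
[[ 0.64 -0.48 -0.27]
 [ 0.2   0.84 -0.07]
 [ 0.27  0.5  -0.11]
 [-0.92 -0.71  0.19]] [ 0.5584023  -0.16567201  0.15090029] [ 5.08771132e-03 -5.14591634e+01 -2.65418798e+00 -1.14348158e+01
  2.07819964e-02  8.80353316e-02  1.95390376e-04]
```

The fingers shut without holding the jar. Checking what happened.

Run:
```python
from h import *
im,d,p=grab('wrist'); save('w2.png',im)
C=cloud(p,d)
for n in ('wrist','side'):
    im,d,p=grab(n); C=cloud(p,d)
    m=(d>0)&(C[...,2]>.09)&(C[...,2]<.11)&(np.hypot(C[...,0]-.555,C[...,1]+.166)<.06)
    if n=='side': save('s2.png',cv2.resize(im[180:360,180:420],None,fx=3,fy=3,interpolation=cv2.INTER_CUBIC))
    P=C[m]; print(n,m.sum(), P.min(0) if m.any() else 0,P.max(0) if m.any() else 0, cv2.minEnclosingCircle(P[:,:2].astype('float32')) if m.any() else 0)
```

```text
wrist 3121 [ 0.52952324 -0.19179962  0.09000703] [ 0.57733379 -0.13924785  0.10152959] ((0.555936872959137, -0.16550521552562714), 0.026722393929958344)
side 365 [ 0.52886832 -0.19078726  0.09000169] [ 0.58168048 -0.13971921  0.10096054] ((0.5551739931106567, -0.16612352430820465), 0.02694069594144821)
```

View pics/s2.png

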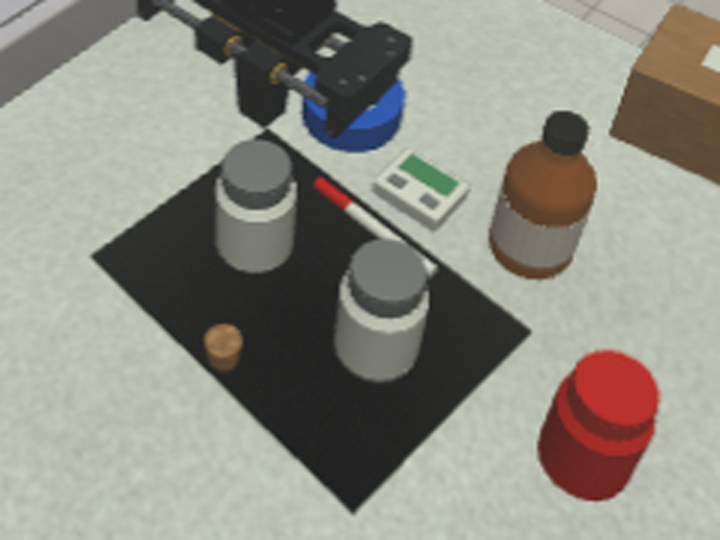

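Run:
```python
from h import *
s=ctrl.state(); print(s['tool_pos'],s['width'],s['time_s'],np.round(ctrl.camera_params('wrist')['pose'],3).tolist())
im,d,p=grab('side'); C=cloud(p,d)
m=(d>0)&(C[...,2]>.11)&(C[...,2]<.17)&(np.abs(C[...,0]-.56)<.15)&(np.abs(C[...,1]+.166)<.12)
P=C[m]
for a in np.arange(.11,.17,.006):
    q=P[(P[:,2]>=a)&(P[:,2]<a+.006)]
    if len(q): print(a.round(3),len(q),q.min(0).round(3),q.max(0).round(3))
im,d,p=grab('wrist');C=cloud(p,d)
for v in range(220,330,10):print(v,[tuple(C[v,u].round(3)) for u in (240,256,270)])
```

```text
[ 0.55850069 -0.16567666  0.15106508] 0.006146157843701135 5.1 [[0.003, 0.948, 0.319, 0.475], [1.0, -0.001, -0.005, -0.166], [-0.005, 0.319, -0.948, 0.3], [0.0, 0.0, 0.0, 1.0]]
0.152 16 [ 0.547 -0.179  0.152] [ 0.551 -0.157  0.158]
0.158 25 [ 0.546 -0.181  0.158] [ 0.566 -0.155  0.163]
0.164 35 [ 0.546 -0.181  0.164] [ 0.566 -0.152  0.17 ]
220 [(np.float64(0.567), np.float64(-0.181), np.float64(0.099)), (np.float64(0.567), np.float64(-0.168), np.float64(0.099)), (np.float64(0.567), np.float64(-0.157), np.float64(0.1))]
230 [(np.float64(0.578), np.float64(-0.182), np.float64(0.095)), (np.float64(0.575), np.float64(-0.168), np.float64(0.1)), (np.float64(0.576), np.float64(-0.157), np.float64(0.1))]
240 [(np.float64(0.548), np.float64(-0.176), np.float64(0.166)), (np.float64(0.55), np.float64(-0.168), np.float64(0.164)), (np.float64(0.549), np.float64(-0.16), np.float64(0.165))]
250 [(np.float64(0.549), np.float64(-0.176), np.float64(0.177)), (np.float64(0.55), np.float64(-0.168), np.float64(0.174)), (np.float64(0.549), np.float64(-0.16), np.float64(0.175))]
260 [(np.float64(0.55), np.f
[... 559 characters left out ...]
0.174), np.float64(0.2)), (np.float64(0.556), np.float64(-0.167), np.float64(0.199)), (np.float64(0.556), np.float64(-0.161), np.float64(0.199))]
300 [(np.float64(0.533), np.float64(-0.172), np.float64(0.232)), (np.float64(0.532), np.float64(-0.167), np.float64(0.233)), (np.float64(0.532), np.float64(-0.163), np.float64(0.233))]
310 [(np.float64(0.533), np.float64(-0.172), np.float64(0.236)), (np.float64(0.534), np.float64(-0.167), np.float64(0.236)), (np.float64(0.535), np.float64(-0.163), np.float64(0.235))]
320 [(np.float64(0.538), np.float64(-0.172), np.float64(0.235)), (np.float64(0.537), np.float64(-0.167), np.float64(0.236)), (np.float64(0.537), np.float64(-0.163), np.float64(0.236))]
```

View pics/w2.png

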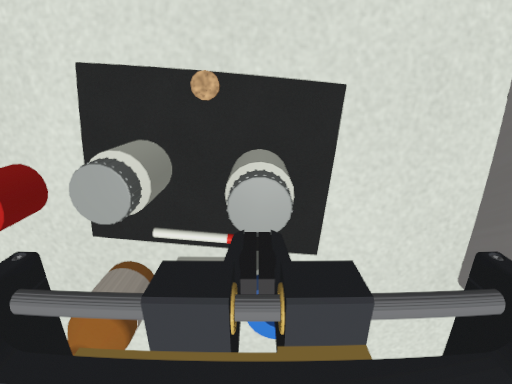

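The wrist and side depths put the real fingertips at about the TCP height (≈0.151 with TCP at 0.151), not 22 mm below it. That fits the jaws closing just above the cap. The jar is undisturbed at (0.556, -0.1655). I'll reopen, go about 20 mm lower and wait for the fingers to stop on the cap.

Call:
jog_arm(
  commands=[
    [[-1,0,0,0,0,0],[-1,0,0,0,0,0],[0,0,0,0,0,0],[0,0,0,0,0,0],[0,0,0,0,0,0],[0,0,0,0,0,0],[0,0,0,0,0,0],[0,0,0,0,0,0],[0,0,0,0,0,0],[0,0,-10,0,0,0],[0,0,-12,0,0,0],[0,0,-12,0,0,0],[0,0,-12,0,0,0],[0,0,-10,0,0,0],[0,0,-8,0,0,0],[0,0,0,0,0,0]],
  ],
  jaw=100,
)

```text
time_s: 6.8
tool_pos: [0.5551, -0.1654, 0.0798]
orientation: [134.2, 89.7, -135.9]
wrist_force: [-0.2, 0.1, 1.0]
width: 1.001
```

Call:
jog_arm(
  commands=[
    [[0,0,0,0,0,0],[0,0,0,0,0,0],[0,0,0,0,0,0],[0,0,0,0,0,0],[0,0,0,0,0,0],[0,0,0,0,0,0],[0,0,0,0,0,0],[0,0,0,0,0,0]],
  ],
  jaw=0,
  grip_force=30,
)

```text
time_s: 7.6
tool_pos: [0.5561, -0.165, 0.081]
orientation: [160.9, 89.8, -109.3]
wrist_force: [0.0, 1.7, -1.5]
width: 0.583
```

Stopped at 51 mm, so it holds the cap. Lift.

Call:
jog_arm(
  commands=[
    [[0,0,5,0,0,0],[0,0,10,0,0,0],[0,0,12,0,0,0],[0,0,12,0,0,0],[0,0,6,0,0,0],[0,0,0,0,0,0],[0,0,0,0,0,0],[0,0,0,0,0,0],[0,0,0,0,0,0]],
  ],
)

```text
time_s: 8.5
tool_pos: [0.5541, -0.1654, 0.1294]
orientation: [129.9, 89.7, -140.3]
wrist_force: [-1.0, 0.1, -5.8]
width: 0.582
```

Run:
```python
from h import *
f=[]
for i in range(4):
    ctrl.grab_frame('top'); f.append(ctrl.state()['wrist_force'])
s=ctrl.state(); print(np.round(f,2),s['tool_pos'],s['width'],s['joint_torque'].round(2))
```

```text
[[-0.32  0.24 -4.67]
 [ 0.45 -0.38 -4.29]
 [ 0.16  0.   -4.99]
 [-0.53  0.39 -4.64]] [ 0.55417952 -0.16543505  0.12942698] 0.582273881928125 [ 1.000e-02 -5.464e+01 -2.740e+00 -1.147e+01  2.000e-02  1.100e-01
  0.000e+00]
```

About 4.7 N: likely the heavier jar. Set it down, then lift the other.

Call:
jog_arm(
  commands=[
    [[0.5,0,-10,0,0,0],[0.5,0,-12,0,0,0],[0,0,-12,0,0,0],[0,0,-8,0,0,0],[0,0,-3,0,0,0],[0,0,-1.5,0,0,0],[0,0,0,0,0,0]],
  ],
)

```text
time_s: 9.4
tool_pos: [0.5554, -0.1647, 0.0811]
orientation: [136.1, 89.6, -134.0]
wrist_force: [0.2, 0.4, -5.3]
width: 0.579
```

Call:
jog_arm(
  commands=[
    [[0,0,-1,0,0,0],[0,0,-1,0,0,0],[0,0,0,0,0,0]],
  ],
)

```text
time_s: 9.7
tool_pos: [0.5557, -0.1646, 0.0809]
orientation: [147.4, 89.6, -122.8]
wrist_force: [-0.7, -1.2, -5.3]
width: 0.586
```

Call:
jog_arm(
  commands=[
    [[0,0,-2,0,0,0],[0,0,-1.5,0,0,0],[0,0,-1,0,0,0]],
  ],
)

```text
time_s: 10.0
tool_pos: [0.5556, -0.1644, 0.0807]
orientation: [158.4, 89.5, -111.7]
wrist_force: [-2.3, 0.9, 5.0]
width: 0.58
```

It is standing on the mat (+5 N). Release and go to the other jar.

Call:
jog_arm(
  commands=[
    [[0,0,0,0,0,0],[0,0,0,0,0,0],[0,0,0,0,0,0],[0,0,0,0,0,0],[0,0,0,0,0,0],[0,0,0,0,0,0],[0,0,15,0,0,0],[0,0,25,0,0,0],[0,0,25,0,0,0],[-3,-31,0,0,0,0],[-3,-32,0,0,0,0],[-3,-32,0,0,0,0],[-2,-31,0,0,0,0],[0,0,0,0,0,0]],
  ],
  jaw=100,
)

```text
time_s: 11.4
tool_pos: [0.546, -0.2932, 0.1478]
orientation: [-173.6, 89.6, -83.4]
wrist_force: [0.2, -1.4, -1.3]
width: 1.0
```

Run:
```python
from h import *
im,d,p=grab('wrist'); C=cloud(p,d)
for x,y in((.555,-.166),(.5445,-.292)):
    m=(d>0)&(C[...,2]>.092)&(C[...,2]<.106)&(np.hypot(C[...,0]-x,C[...,1]-y)<.045)
    P=C[m]; print(m.sum(),P.mean(0) if m.any() else 0, cv2.minEnclosingCircle(P[:,:2].astype('float32')) if m.any() else 0)
print(ctrl.state()['tool_pos'],ctrl.state()['orientation'])
```

```text
3065 [ 0.55302097 -0.16818721  0.09905097] ((0.5552440881729126, -0.16612586379051208), 0.02696121856570244)
3278 [ 0.54303947 -0.29277864  0.09928981] ((0.5451111793518066, -0.2926693558692932), 0.026769021525979042)
[ 0.54652038 -0.28996337  0.14779272] [-167.62635495   89.7479374   -77.35222137]
```

Call:
jog_arm(
  commands=[
    [[-1,-2.5,-12,0,0,0],[0,0,-15,0,0,0],[0,0,-15,0,0,0],[0,0,-12,0,0,0],[0,0,-10,0,0,0],[0,0,-4,0,0,0],[0,0,0,0,0,0]],
  ],
)

```text
time_s: 12.15
tool_pos: [0.5464, -0.2833, 0.0737]
orientation: [6.8, 89.9, 97.7]
wrist_force: [0.2, -1.4, -0.9]
width: 1.001
```

Call:
jog_arm(
  commands=[
    [[0,0,0,0,0,0],[0,0,0,0,0,0],[0,0,0,0,0,0],[0,0,0,0,0,0],[0,0,0,0,0,0],[0,0,0,0,0,0],[0,0,0,0,0,0],[0,0,0,0,0,0]],
  ],
  jaw=0,
)

```text
time_s: 12.95
tool_pos: [0.5476, -0.2848, 0.0758]
orientation: [-97.2, 89.8, -6.4]
wrist_force: [-0.6, -0.6, -0.8]
width: 0.586
```

Call:
jog_arm(
  commands=[
    [[0,0,5,0,0,0],[0,0,10,0,0,0],[0,0,12,0,0,0],[0,0,12,0,0,0],[0,0,6,0,0,0],[0,0,0,0,0,0],[0,0,0,0,0,0],[0,0,0,0,0,0],[0,0,0,0,0,0]],
  ],
)

```text
time_s: 13.85
tool_pos: [0.5473, -0.284, 0.1254]
orientation: [-86.2, 89.8, 4.6]
wrist_force: [-0.1, 1.1, -1.7]
width: 0.585
```

Run:
```python
from h import *
f=[]
for i in range(4):
    im,d,p=grab('wrist'); f.append(ctrl.state()['wrist_force'])
s=ctrl.state(); print(np.round(f,2),s['tool_pos'],s['width'],s['orientation'])
save('w3.png',im)
```

```text
[[ 0.99  0.38 -2.22]
 [-0.57  0.09 -2.07]
 [ 0.04  1.1  -0.98]
 [-0.48 -0.13 -2.02]] [ 0.54739665 -0.2840357   0.12542537] 0.5847693534040197 [-85.62793529  89.79436957   5.21547613]
```

View pics/w3.png

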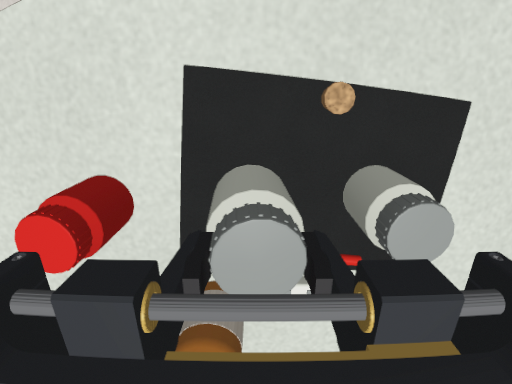

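B is about 1.8 N, so it is the lighter jar, held upright while A (4.7 N) stands on the mat. Put B down.

Call:
jog_arm(
  commands=[
    [[0,0,-10,0,0,0],[0,0,-12,0,0,0],[0,0,-12,0,0,0],[0,0,-8,0,0,0],[0,0,-4,0,0,0],[0,0,-2,0,0,0],[0,0,-1.5,0,0,0]],
  ],
)

```text
time_s: 14.75
tool_pos: [0.5492, -0.2859, 0.0745]
orientation: [-116.7, 89.5, -25.9]
wrist_force: [-3.3, 1.9, 13.3]
width: 0.586
```

Call:
jog_arm(
  commands=[
    [[0,0,1,0,0,0],[0,0,0,0,0,0],[0,0,0,0,0,0],[0,0,0,0,0,0],[0,0,0,0,0,0],[0,0,0,0,0,0],[0,0,0,0,0,0],[0,0,15,0,0,0],[0,0,25,0,0,0],[0,0,25,0,0,0],[2,29,0,0,0,0],[2,29,0,0,0,0],[2,29,0,0,0,0],[1,29,0,0,0,0],[0,0,0,0,0,0],[0,0,0,0,0,0],[0,0,0,0,0,0]],
  ],
  jaw=100,
)

```text
time_s: 16.45
tool_pos: [0.5589, -0.1689, 0.1525]
orientation: [-113.1, 88.9, -22.6]
wrist_force: [-0.4, -0.2, 0.8]
width: 1.003
```

Run:
```python
from h import *
im,d,p=grab('wrist'); C=cloud(p,d)
for x,y in((.555,-.166),(.5445,-.29)):
    m=(d>0)&(C[...,2]>.092)&(C[...,2]<.106)&(np.hypot(C[...,0]-x,C[...,1]-y)<.045)
    P=C[m]; print(m.sum(),P.mean(0) if m.any() else 0, cv2.minEnclosingCircle(P[:,:2].astype('float32')) if m.any() else 0)
print(ctrl.state()['tool_pos'],ctrl.state()['orientation'])
```

```text
3178 [ 0.55316944 -0.1656712   0.09927989] ((0.5551435947418213, -0.16563498973846436), 0.026735534891486168)
3213 [ 0.54334813 -0.288998    0.09917714] ((0.5451987981796265, -0.2909609079360962), 0.02669813670217991)
[ 0.55877289 -0.16961661  0.15241088] [-114.61212748   88.89493785  -24.08459185]
```

Call:
jog_arm(
  commands=[
    [[-2,2,-10,0.008,0.018,0],[-1.5,2,-15,0,0,0],[0,0,-15,0,0,0],[0,0,-12,0,0,0],[0,0,-10,0,0,0],[0,0,-7,0,0,0],[0,0,0,0,0,0]],
  ],
)

```text
time_s: 17.2
tool_pos: [0.5535, -0.1722, 0.0775]
orientation: [101.4, 89.7, -168.6]
wrist_force: [0.3, 0.2, -0.3]
width: 0.997
```

Call:
jog_arm(
  commands=[
    [[0,0,0,0,0,0],[0,0,0,0,0,0],[0,0,0,0,0,0],[0,0,0,0,0,0],[0,0,0,0,0,0],[0,0,0,0,0,0],[0,0,0,0,0,0],[0,0,0,0,0,0]],
  ],
  jaw=0,
)

```text
time_s: 18.0
tool_pos: [0.555, -0.1691, 0.0794]
orientation: [48.9, 89.8, 139.0]
wrist_force: [0.1, 1.7, 0.0]
width: 0.583
```

Call:
jog_arm(
  commands=[
    [[0,0,5,0,0,0],[0,0,12,0,0,0],[0,0,15,0,0,0],[0,0,15,0,0,0],[0,0,5,0,0,0],[0,0,0,0,0,0],[0,0,0,0,0,0],[0,0,0,0,0,0],[0,0,20,0,0,0],[0,0,25,0,0,0],[0,0,30,0,0,0],[0,0,30,0,0,0],[0,0,30,0,0,0],[0,0,20,0,0,0],[0,0,0,0,0,0]],
  ],
)

```text
time_s: 19.5
tool_pos: [0.5454, -0.1726, 0.2868]
orientation: [88.5, 88.6, 178.5]
wrist_force: [1.8, 1.0, -5.6]
width: 0.582
```

Call:
jog_arm(
  commands=[
    [[3,10,0,0,0,0],[4,25,0,0,0,0],[4,30,0,0,0,0],[4,30,0,0,0,0],[4,30,0,0,0,0],[4,30,0,0,0,0],[4,30,0,0,0,0],[4,30,0,0,0,0],[4,30,0,0,0,0],[4,30,0,0,0,0],[4,30,0,0,0,0],[4,25,0,0,0,0],[3,20,0,0,0,0],[3,15,0,0,0,0],[0,0,0,0,0,0],[0,0,0,0,0,0]],
  ],
)

```text
time_s: 21.1
tool_pos: [0.5794, 0.2163, 0.2543]
orientation: [92.5, 85.5, -177.0]
wrist_force: [0.1, -0.4, -4.8]
width: 0.588
```

Run:
```python
from h import *
s=ctrl.state();print(s['tool_pos'],s['orientation'],s['wrist_force'])
y,p=np.radians(s['orientation'][2]),np.radians(s['orientation'][1]); print('toolx',np.cos(y)*np.cos(p),np.sin(y)*np.cos(p),'jaw dir',s['orientation'][2]-s['orientation'][0])
```

```text
[0.57935847 0.21632277 0.25425675] [  92.51895922   85.47750473 -177.01523738] [ 0.12590785 -0.3715049  -4.79745435]
toolx -0.07874352873782038 -0.0041057749975005635 jaw dir -269.534196604806
```

Tilted 4.5° and low from drift; correcting that.

Call:
jog_arm(
  commands=[
    [[6,1,10,0,-0.02,0],[8,1,10,0,-0.02,0],[8,1,5,0,-0.02,-0.01],[6,1,0,0.004,-0.02,-0.01],[0,0,0,0,0,0],[0,0,0,0,0,0],[0,0,0,0,0,0]],
  ],
)

```text
time_s: 21.8
tool_pos: [0.6107, 0.2141, 0.2823]
orientation: [-109.6, 89.4, -20.9]
wrist_force: [0.0, 0.2, -5.0]
width: 0.587
```

```bash
cat >> h.py <<'E'
def st():
    s=ctrl.state();y,p=np.radians(s['orientation'][2]),np.radians(s['orientation'][1])
    print(s['time_s'],s['tool_pos'].round(4),s['wrist_force'].round(1),'wx,wy to fix',(-np.sin(y)*np.cos(p)).round(4),(np.cos(y)*np.cos(p)).round(4),'jaw',(s['orientation'][2]-s['orientation'][0])%180)
E
python3 - <<'E'
from h import *
st()
im,d,p=grab('side'); C=cloud(p,d); save('s3.png',cv2.resize(im[40:260,60:320],None,fx=3,fy=2.7,interpolation=cv2.INTER_CUBIC)); 
m=(d>0)&(C[...,2]>.16)&(im.min(2)>130)&(np.hypot(C[...,0]-.6,C[...,1]-.22)<.07)
P=C[m]; print(m.sum(),P.min(0),P.max(0),cv2.minEnclosingCircle(P[:,:2].astype('float32')))
E
```

```text
21.8 [0.6107 0.2141 0.2823] [ 0.   0.2 -5. ] wx,wy to fix 0.0034 0.009 jaw 88.7429997345215
99 [0.57879488 0.18510945 0.2098123 ] [0.63057105 0.25434086 0.2885177 ] ((0.6074550747871399, 0.21997234225273132), 0.03529255464673042)
```

View pics/s3.png

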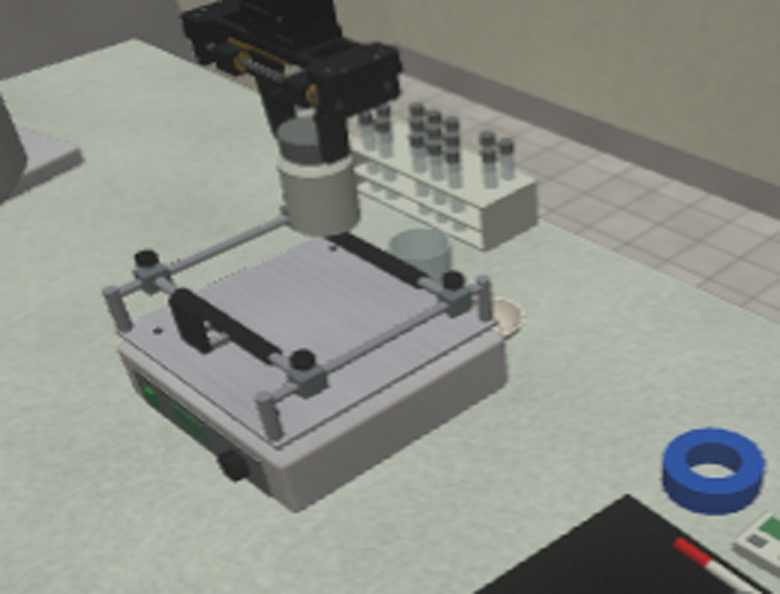

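Jar is held upright over the platform. Descend partway and check.

Call:
jog_arm(
  commands=[
    [[-4,3,-15,0.003,0.009,0],[-4,3,-20,0,0,0],[0,0,-20,0,0,0],[0,0,-15,0,0,0],[0,0,-10,0,0,0],[0,0,-4,0,0,0],[0,0,0,0,0,0]],
  ],
)

```text
time_s: 22.55
tool_pos: [0.5983, 0.2212, 0.189]
orientation: [94.0, 89.5, -177.2]
wrist_force: [0.1, -0.2, -5.3]
width: 0.58
```

```bash
python3 -c "
from h import *
st()"
```

```text
22.55 [0.5983 0.2212 0.189 ] [ 0.1 -0.2 -5.3] wx,wy to fix 0.0004 -0.0091 jaw 88.83750776451774
```

Call:
jog_arm(
  commands=[
    [[2,0,-6,0,-0.009,0],[2,0,-3,0,0,0],[0,0,-2,0,0,0],[0,0,-2,0,0,0]],
  ],
)

```text
time_s: 22.95
tool_pos: [0.6041, 0.222, 0.177]
orientation: [-70.7, 89.7, 18.1]
wrist_force: [-0.5, 0.2, -5.2]
width: 0.586
```

```bash
python3 -c "
from h import *
st()"
```

```text
22.95 [0.6041 0.222  0.177 ] [-0.5  0.2 -5.2] wx,wy to fix -0.0015 0.0047 jaw 88.81212065052048
```

Call:
jog_arm(
  commands=[
    [[0,0,-2,0,0.004,0],[0,0,-2,0,0,0]],
  ],
)

```text
time_s: 23.15
tool_pos: [0.6061, 0.2224, 0.1763]
orientation: [-64.9, 89.7, 23.9]
wrist_force: [-3.0, -2.2, 10.0]
width: 0.584
```

Standing on the platform (+10 N). Release, rise, and move behind the handle with the jaws closing.

Call:
jog_arm(
  commands=[
    [[0,0,1,0,0,0],[0,0,0,0,0,0],[0,0,0,0,0,0],[0,0,0,0,0,0],[0,0,0,0,0,0],[0,0,0,0,0,0],[0,0,0,0,0,0],[0,0,15,0,0,0],[0,0,25,0,0,0],[0,0,25,0,0,0],[0,0,15,0,0,0],[0,0,0,0,0,0]],
  ],
  jaw=100,
)

```text
time_s: 24.35
tool_pos: [0.6074, 0.2234, 0.2615]
orientation: [-58.7, 89.4, 30.1]
wrist_force: [0.9, -0.7, 0.6]
width: 1.002
```

Call:
jog_arm(
  commands=[
    [[-15,0,0,0,0,0],[-20,0,0,0,0,0],[-20,0,0,0,0,0],[-20,0,0,0,0,0],[-20,0,0,0,0,0],[-20,0,0,0,0,0],[-20,0,0,0,0,0],[-20,0,0,0,0,0],[-15,0,0,0,0,0],[0,0,0,0,0,0],[0,0,0,0,0,0],[0,0,0,0,0,0]],
  ],
  jaw=0,
)

```text
time_s: 25.55
tool_pos: [0.428, 0.2192, 0.2519]
orientation: [122.4, 89.8, -148.9]
wrist_force: [-0.5, 0.2, 0.6]
width: 0.006
```

Run:
```python
from h import *
st()
for n in('top','side','wrist'):
    im,d,p=grab(n); C=cloud(p,d); g=(d>0)
    m=g&(C[...,2]>.19)&(C[...,2]<.205)&(np.hypot(C[...,0]-.605,C[...,1]-.222)<.05)
    P=C[m]; print(n,'cap',m.sum(),P.mean(0).round(4) if m.any() else 0,cv2.minEnclosingCircle(P[:,:2].astype('float32')) if m.any() else 0)
    m=g&(C[...,2]>.175)&(C[...,2]<.19)&(im.max(2)<70)&(abs(C[...,0]-.465)<.03)&(abs(C[...,1]-.222)<.04)
    P=C[m]; print('handle',m.sum(),P.min(0) if m.any() else 0,P.max(0) if m.any() else 0)
```

```text
25.55 [0.428  0.2192 0.2519] [-0.5  0.2  0.6] wx,wy to fix 0.0015 -0.0024 jaw 88.71213331066292
top cap 277 [0.6038 0.2227 0.1951] ((0.6043002009391785, 0.22373008728027344), 0.02657739818096161)
handle 27 [0.46100109 0.20366435 0.17565784] [0.46908958 0.22481548 0.18822016]
side cap 195 [0.6011 0.2236 0.1946] ((0.6031014919281006, 0.2263452559709549), 0.028321538120508194)
handle 53 [0.45835567 0.20670123 0.1752891 ] [0.46854379 0.24197286 0.18572822]
wrist cap 173 [0.5816 0.2213 0.1937] ((0.5846885442733765, 0.21865931153297424), 0.014722197316586971)
handle 33 [0.4608587  0.23695383 0.17537845] [0.46797942 0.24202927 0.1863128 ]
```

Jar at (0.604, 0.223) and still. Handle spans y 0.204–0.242 with its back face at x≈0.460. Descend behind it.

Call:
jog_arm(
  commands=[
    [[0,1.5,-15,0,0,0],[0,1.5,-20,0,0,0],[0,0,-20,0,0,0],[0,0,-20,0,0,0],[0,0,-12,0,0,0],[0,0,-5,0,0,0],[0,0,0,0,0,0]],
  ],
)

```text
time_s: 26.4
tool_pos: [0.4332, 0.2232, 0.157]
orientation: [-53.3, 89.8, 35.2]
wrist_force: [-0.2, -0.2, -0.1]
width: 0.004
```

```bash
python3 -c "
from h import *
st()"
```

```text
26.4 [0.4332 0.2232 0.157 ] [-0.2 -0.2 -0.1] wx,wy to fix -0.0024 0.0034 jaw 88.43200396589845
```

Call:
jog_arm(
  commands=[
    [[6,0,0,0,0.003,0],[6,0,0,0,0,0],[6,0,0,0,0,0],[5,0,0,0,0,0],[5,0,0,0,0,0],[5,0,0,0,0,0],[5,0,0,0,0,0],[5,0,0,0,0,0]],
  ],
)

```text
time_s: 27.2
tool_pos: [0.465, 0.2231, 0.1584]
orientation: [99.2, 88.6, -172.0]
wrist_force: [-7.6, -0.3, 2.6]
width: 0.003
```

```bash
python3 -c "
from h import *
st()"
```

```text
27.2 [0.465  0.2231 0.1584] [-7.6 -0.3  2.6] wx,wy to fix 0.0034 -0.0242 jaw 88.82704235209212
```

Sliding at 7.6 N as expected. Continue.

Call:
jog_arm(
  commands=[
    [[6,0,0,0,-0.008,0],[6,0,0,0,-0.008,0],[6,0,0,0,-0.008,0],[6,0,0,0,-0.004,0],[6,0,0,0,-0.004,0],[6,0,0,0,-0.004,0],[6,0,0,0,-0.003,0]],
  ],
)

```text
time_s: 27.9
tool_pos: [0.488, 0.2224, 0.1582]
orientation: [120.7, 88.5, -150.1]
wrist_force: [-6.9, 0.5, 3.0]
width: 0.009
```

```bash
python3 -c "
from h import *
st()"
```

```text
27.9 [0.488  0.2224 0.1582] [-6.9  0.5  3. ] wx,wy to fix 0.0129 -0.0224 jaw 89.22050396253985
```

Call:
jog_arm(
  commands=[
    [[6,0,0,0.003,-0.006,0],[6,0,0,0.003,-0.006,0],[6,0,0,0.003,-0.006,0],[6,0,0,0.003,-0.006,0],[6,0,0,0.002,-0.006,0],[6,0,0,0,-0.005,0]],
  ],
)

```text
time_s: 28.5
tool_pos: [0.5077, 0.2221, 0.1583]
orientation: [106.3, 88.8, -164.2]
wrist_force: [-6.1, 0.9, 2.2]
width: 0.004
```

Run:
```python
from h import *
st()
im,d,p=grab('side'); C=cloud(p,d); g=(d>0)
m=g&(C[...,2]>.19)&(C[...,2]<.205)&(np.hypot(C[...,0]-.605,C[...,1]-.222)<.05)
P=C[m]; print('cap',m.sum(),P.mean(0).round(4) if m.any() else 0,cv2.minEnclosingCircle(P[:,:2].astype('float32')) if m.any() else 0)
```

```text
28.5 [0.5077 0.2221 0.1583] [-6.1  0.9  2.2] wx,wy to fix 0.0056 -0.0199 jaw 89.47824471934752
cap 115 [0.6094 0.221  0.1948] ((0.6049745082855225, 0.2249295562505722), 0.02585587650537491)
```

Call:
jog_arm(
  commands=[
    [[5,0,0,0,-0.006,0],[5,0,0,0,-0.006,0],[5,0,0,0,-0.006,0],[4,0,0,0,-0.004,0]],
  ],
)

```text
time_s: 28.95
tool_pos: [0.5165, 0.2218, 0.1582]
orientation: [118.7, 88.8, -151.8]
wrist_force: [-7.2, 0.5, 2.2]
width: -0.001
```

Call:
jog_arm(
  commands=[
    [[4,0,0,0,-0.004,0],[4,0,0,0,-0.004,0]],
  ],
)

```text
time_s: 29.15
tool_pos: [0.519, 0.2216, 0.1582]
orientation: [120.0, 88.5, -150.3]
wrist_force: [-7.9, -0.3, 2.2]
width: 0.004
```

Call:
jog_arm(
  commands=[
    [[4,0,0,0,-0.004,0],[4,0,0,0,-0.004,0]],
  ],
)

```text
time_s: 29.35
tool_pos: [0.5202, 0.2216, 0.1582]
orientation: [119.5, 88.2, -150.8]
wrist_force: [-10.2, -0.2, 4.9]
width: 0.007
```

Call:
jog_arm(
  commands=[
    [[4,0,0,0,-0.004,0],[4,0,0,0,-0.004,0]],
  ],
)

```text
time_s: 29.55
tool_pos: [0.52, 0.2214, 0.1582]
orientation: [118.4, 87.7, -151.8]
wrist_force: [-10.4, -0.1, 5.2]
width: 0.003
```

Call:
jog_arm(
  commands=[
    [[4,0,0,0,-0.004,0],[4,0,0,0,-0.004,0]],
  ],
)

```text
time_s: 29.75
tool_pos: [0.5198, 0.2213, 0.1583]
orientation: [117.6, 87.2, -152.5]
wrist_force: [-9.4, 0.1, 4.2]
width: 0.01
```

Call:
jog_arm(
  commands=[
    [[5,0,0,0,-0.012,0],[5,0,0,0,-0.012,0]],
  ],
)

```text
time_s: 29.95
tool_pos: [0.521, 0.2212, 0.1582]
orientation: [125.9, 87.4, -144.0]
wrist_force: [-10.5, 1.2, 4.8]
width: 0.007
```

Call:
jog_arm(
  commands=[
    [[5,0,0,0.005,-0.012,0],[5,0,0,0.005,-0.012,0]],
  ],
)

```text
time_s: 30.15
tool_pos: [0.5221, 0.2213, 0.1582]
orientation: [124.5, 88.0, -145.3]
wrist_force: [-11.1, 1.6, 6.3]
width: 0.006
```

```bash
python3 -c "
from h import *
st()"
```

```text
30.15 [0.5221 0.2213 0.1582] [-11.1   1.6   6.3] wx,wy to fix 0.0201 -0.029 jaw 90.15742293086191
```

Now pushing the jar at about 11 N. Continue in force-limited steps.

Call:
jog_arm(
  commands=[
    [[5.5,0,0,0.006,-0.015,0],[5.5,0,0,0.006,-0.012,0],[5.5,0,0,0.004,-0.01,0],[5.5,0,0,0,-0.01,0]],
  ],
)

```text
time_s: 30.55
tool_pos: [0.5261, 0.2214, 0.1581]
orientation: [125.3, 88.9, -144.2]
wrist_force: [-11.5, -0.1, 6.1]
width: 0.008
```

Call:
jog_arm(
  commands=[
    [[5.5,0,0,0,-0.01,0],[5.5,0,0,0,-0.01,0],[5.5,0,0,0,-0.01,0]],
  ],
)

```text
time_s: 30.85
tool_pos: [0.5292, 0.2212, 0.158]
orientation: [148.2, 88.9, -121.3]
wrist_force: [-11.7, -0.0, 5.0]
width: 0.008
```

Run:
```python
from h import *
st()
im,d,p=grab('top'); C=cloud(p,d); g=(d>0)
m=g&(C[...,2]>.19)&(C[...,2]<.205)&(np.hypot(C[...,0]-.61,C[...,1]-.222)<.05)&(C[...,0]>.56)
P=C[m]; print('cap',m.sum(),P.mean(0).round(4) if m.any() else 0,cv2.minEnclosingCircle(P[:,:2].astype('float32')) if m.any() else 0)
```

```text
30.85 [0.5292 0.2212 0.158 ] [-11.7  -0.    5. ] wx,wy to fix 0.0168 -0.0102 jaw 90.5876838711315
cap 284 [0.6128 0.2226 0.1949] ((0.6128889918327332, 0.22327257692813873), 0.02715975046157837)
```

Call:
jog_arm(
  commands=[
    [[5.5,0,0,0.004,-0.008,0],[5.5,0,0,0,-0.008,0]],
  ],
)

```text
time_s: 31.1
tool_pos: [0.5314, 0.2211, 0.158]
orientation: [146.7, 88.9, -122.6]
wrist_force: [-10.1, -0.3, 5.1]
width: 0.005
```

Call:
jog_arm(
  commands=[
    [[5.5,0,0,0.004,-0.008,0],[5.5,0,0,0,-0.008,0]],
  ],
)

```text
time_s: 31.3
tool_pos: [0.5325, 0.2211, 0.158]
orientation: [140.8, 88.8, -128.3]
wrist_force: [-12.9, -0.6, 8.4]
width: 0.007
```

Call:
jog_arm(
  commands=[
    [[5.5,0,0,0.004,-0.008,0],[5.5,0,0,0,-0.008,0]],
  ],
)

```text
time_s: 31.5
tool_pos: [0.5324, 0.221, 0.158]
orientation: [133.4, 88.5, -135.7]
wrist_force: [-13.3, 0.3, 7.8]
width: 0.008
```

Stalled at the far bar at 13.3 N total, about 6 N on the sleeve. Slightly more.

Call:
jog_arm(
  commands=[
    [[6.3,0,0,0.004,-0.01,0],[6.3,0,0,0.004,-0.01,0]],
  ],
)

```text
time_s: 31.7
tool_pos: [0.5327, 0.2211, 0.158]
orientation: [124.6, 88.5, -144.3]
wrist_force: [-15.1, 0.5, 9.8]
width: 0.006
```

Call:
jog_arm(
  commands=[
    [[6.6,0,0,0.004,-0.01,0],[6.6,0,0,0.004,-0.01,0]],
  ],
)

```text
time_s: 31.9
tool_pos: [0.5328, 0.221, 0.1581]
orientation: [115.5, 88.4, -153.2]
wrist_force: [-15.1, -0.0, 10.4]
width: 0.005
```

About 8 N on the sleeve. Back off slowly, then retreat.

Call:
jog_arm(
  commands=[
    [[-1,0,0,0,0,0],[-3,0,0,0,0,0],[-8,0,0,0,0,0],[-10,0,0,0,0,0],[-10,0,0,0,0,0],[-10,0,0,0,0,0],[-10,0,0,0,0,0],[0,0,10,0,0,0],[0,0,25,0,0,0],[0,0,30,0,0,0],[-15,0,30,0,0,0],[-15,0,20,0,0,0],[0,0,0,0,0,0]],
  ],
)

```text
time_s: 33.2
tool_pos: [0.4466, 0.2211, 0.2816]
orientation: [115.2, 88.7, -153.5]
wrist_force: [-0.3, 0.6, 0.4]
width: 0.006
```

Run:
```python
from h import *
st()
for n in('top','side'):
    im,d,p=grab(n); C=cloud(p,d); g=(d>0)
    B=lambda x0,x1,y0,y1,z0,z1:g&(C[...,0]>x0)&(C[...,0]<x1)&(C[...,1]>y0)&(C[...,1]<y1)&(C[...,2]>z0)&(C[...,2]<z1)
    for k,m in dict(cap=B(.57,.66,.17,.27,.19,.205),capB=B(.5,.6,-.34,-.24,.09,.106),handle=B(.5,.57,.19,.255,.17,.19)&(im.max(2)<70),nearknobL=B(.54,.61,.3,.36,.15,.18)&(im.max(2)<60),farknobL=B(.63,.68,.3,.36,.15,.18)&(im.max(2)<60)).items():
        P=C[m]
        if len(P): print(n,k,len(P),P.mean(0).round(4),P.min(0).round(3),P.max(0).round(3),np.round(cv2.minEnclosingCircle(P[:,:2].astype('float32'))[0],4))
    if n=='side': save('s9.png',cv2.resize(im[60:330,60:420],None,fx=2.2,fy=2.2,interpolation=cv2.INTER_CUBIC))
```

```text
33.2 [0.4466 0.2211 0.2816] [-0.3  0.6  0.4] wx,wy to fix 0.0105 -0.021 jaw 91.31379744771749
top cap 275 [0.6158 0.2226 0.195 ] [0.591 0.197 0.19 ] [0.64  0.249 0.2  ] [0.6162 0.2225]
top capB 247 [ 0.5441 -0.2906  0.0986] [ 0.519 -0.316  0.09 ] [ 0.57  -0.265  0.104] [ 0.5442 -0.2909]
top handle 53 [0.5469 0.2189 0.1824] [0.542 0.203 0.172] [0.552 0.237 0.188] [0.5486 0.22  ]
top nearknobL 33 [0.5789 0.334  0.1683] [0.571 0.328 0.159] [0.586 0.342 0.172] [0.5792 0.3345]
top farknobL 29 [0.6568 0.3324 0.1688] [0.649 0.325 0.165] [0.664 0.34  0.172] [0.6574 0.333 ]
side cap 190 [0.6131 0.2234 0.1945] [0.589 0.2   0.19 ] [0.639 0.251 0.197] [0.6151 0.2255]
side capB 471 [ 0.5415 -0.2916  0.0979] [ 0.517 -0.317  0.09 ] [ 0.569 -0.264  0.103] [ 0.5436 -0.2907]
side handle 63 [0.5445 0.2205 0.1798] [0.54  0.205 0.17 ] [0.551 0.241 0.186] [0.5444 0.2227]
side nearknobL 28 [0.5777 0.3343 0.1668] [0.569 0.327 0.16 ] [0.587 0.344 0.171] [0.5778 0.3348]
side farknobL 25 [0.6557 0.3327 0.1669] [0.647 0.325 0.162] [0.663 0.341 0.17 ] [0.6552 0.334 ]
```

View pics/s9.png

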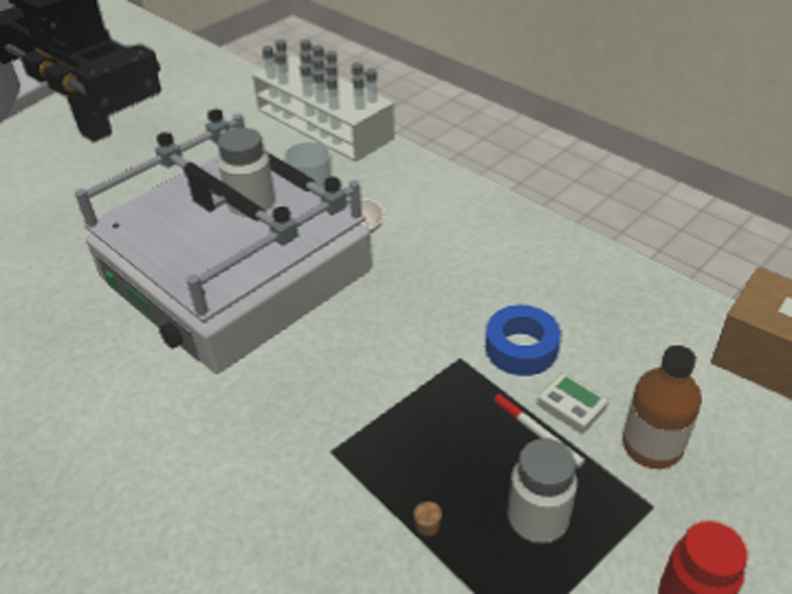

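The jar is clamped: bar axes are 78 mm apart against 80 mm uncompressed, so about 1.5–2 mm of squeeze. Jar B stands on the mat and the arm is clear. Handing in.

```bash
python3 -c "
from bench import ctrl
print(ctrl.hand_in())"
```

```text
the job is handed in; nothing more can be done
None
```

The heavier jar is clamped on the shaker, the lighter one is back on the mat, and the job was handed in at about 33 s of the 72 s allowed. No verdict was reported.

- **Weighing:** jar A (the +y one, nearer the shaker) read about 4.7 N and jar B about 1.8 N. I lifted A, put it back, lifted B, put it back, then lifted A again and carried it to the platform.
- **Clamping:** I pushed the near bar by its handle until jar A stalled against the far bar. The final push was about 15 N. Less about 7 N to slide the bar, that leaves about 8 N on the sleeve.
- **Last checks, by camera:**
  - The bar axes are about 78 mm apart, against 80 mm uncompressed. That means roughly 2 mm of squeeze, with ±1–2 mm uncertainty. The force left on the sleeve after I let go was not measured directly.
  - Jar A stands at about (0.616, 0.223), upright.
  - Jar B stands on the mat about 2 mm from where it started.
  - The bystanders in the last side view look undisturbed, though I did not measure them.
  - The arm is clear of everything.

**What disagreed or went wrong:**
- **Fingertips:** they measured at about TCP height, not the stated 22 mm ahead of it. My first grasp closed just above the cap without touching the jar, so I regrasped about 20 mm lower.
- **Arm drift:** it drifted and tilted up to 4.5° on long moves. I corrected this before placing the jar.

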